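# Put the second cup away behind the rack's rail

### The job

Put the loose orange cup away in the empty place of the cup rack, marked by the cork mat: slide it through the gap in the low front rail, in under the wire deck, then sideways behind the rail until you feel it gently meet the wooden end panel beside the mat. Let go of it there, standing upright and wholly behind the rail with its handle pointing straight to the front like its twin's, and disturb nothing else.

Things in the scene. Friction and masses are not known exactly. Their poses are not given: they have to be found in the camera images.
- cup: The loose orange ceramic cup to put away, standing to the right of the rack. 72 mm across, 84 mm tall, about 260 g. Origin: centre of its underside, z up. A loop handle of 14 mm round bar sticks out to its own -x (at the start roughly towards the robot): upright bar 64 mm from the cup's axis, 30 to 64 mm high; outermost point 71 mm from the axis.
- cup_handle (a point): Grip point on the upright bar of the loose cup's handle: 62 mm from the cup's axis towards its -x, 48 mm above its underside; axes as the cup's. Pinch the 14 mm bar from its two sides (along the cup's y).
- rack: The fixed cup rack on the sideboard top (it has no floor). Origin: on the top, under the middle of the front rail; x into the rack (away from the robot), y left, z up. Cups stand at x about 79 mm, y +-108 mm. Front rail: 8 mm steel bar at x = 0, top 26 mm high, in two pieces, |y| 42 to 156 mm. Back rail: 8 mm bar at x = 136 mm, 35 mm high.
- rack_gap (a point): Middle of the 84 mm wide gap between the two pieces of the front rail, 22 mm above the sideboard top (rack x = 0, y = 0); axes as the rack's.
- rack_deck (a point): Middle of the front bar of the rack's overhead deck (five 8 mm steel bars along y): rack x = 44 mm, y = 0, 110 mm high. The deck spans rack x 40 to 140 mm, |y| < 159 mm, height 106 to 114 mm. A cup cannot be lifted over the rail beneath it, and an upright gripper meets it before reaching a handle behind the rail: lean the tool back.
- end_left: Fixed wooden end panel at the rack's left (+y) end, 8 mm thick (y), 85 mm deep (x), 105 mm tall. Origin: centre of its lower edge, at rack x = 97.5 mm, y = 151 mm; its inner face is at rack y = 147 mm.
- end_right: The same panel at the rack's right (-y) end; its origin at rack y = -151 mm, inner face at rack y = -147 mm.
- mat: Thin round cork mat, 80 mm across, 1 mm thick and too soft to catch on, lying in the empty place of the rack (left or right). Origin: its centre; a cup touching the end panel stands about 3 mm off this centre.
- twin: The identical cup that already stands in the other place of the rack, handle to the front. Leave it alone. Origin as the loose cup's.
- bottle: Empty amber rum bottle, 74 mm across, 300 mm tall, standing to the right. Leave alone. Origin: centre of its underside.
- jigger: Stainless double-cone jigger, 48 mm across, 85 mm tall, standing to the right. Leave alone. Origin: centre of its underside.
- bucket: Clear glass ice bucket, 136 mm across, 130 mm tall, with a steel spring tong clipped over its rim (top at 175 mm), standing to the left. Leave alone. Origin: centre of its underside.
There are look-alikes about, which are no part of the job. What is shaped like the cup but black, purple or turquoise is not meant.

How it is judged:
By the outcome, as a careful person would: the job done as asked, in the order asked, and still so for the second after the job is handed in, with the robot touching nothing.
It also fails if it takes over 51 s, if anything falls off the work surface, if the arm or the gripper's body presses on something with over 40 N, if the wrist force passes 120 N, or if a joint passes its speed limit or range.

### The arm

A 6-joint arm with a two-finger parallel gripper is mounted at the origin on the work surface. World frame = base frame: x ahead of the robot, y to its left, z up, the work surface at z = 0. Lengths are in m, angles in rad, forces in N, time in s.
With the tool pointing down it reaches from about 0.225 to 0.875 m from the base axis. Payload 3.4 kg.
Tool frame: the origin (TCP) lies on the centre line of the jaws, within the pads' length; the fingertips stand 17 mm ahead of it and the grasp point (between the pads) lies 2 mm behind it; z points along the fingers, y is the line along which they close (so a half turn about z gives the same grasp; the last joint's range is limited). The gripper opens to 85 mm and grips with 20 to 120 N. Pads are 22 mm wide; open, the fingers measure 114 mm over their backs; the gripper's body (76 mm by 85 mm) begins 54 mm behind the grasp point. The pads swing forward as they close: fully open they stand 13 mm farther back than shut.
Start: joints at [1.136, 0.276, 1.505, -0, 1.361, -0.121], TCP at [0.178, 0.547, 0.214] pointing down, gripper open.
Joint ranges: [-2.89, 2.89], [-0.75, 2.08], [0.22, 2.7], [-1.18, 4.32], [0.11, 2.71], [-2.7, 2.7]. Speed limits (rad/s): [2.57, 2.57, 3.14, 3.14, 3.14, 3.14].

### API

Orientations are given as a unit quaternion [w, x, y, z].
In Python, from rig import manip gives the robot as it stands.
- The arm moves only by the tool move_arm, never from a script. Its argument "steps" is one flat list of numbers, 7 for each row, row after row: the turn, a rotation vector about the world's x, y, z normalised to -1 to 1, where 1 is 360 degrees, then the shift along the world's x, y, z normalised to -1 to 1, where 1 is 1 m, then the opening, from -1 (shut) to 1 (fully open). A call has exactly 10 rows; each row is the pose to reach, as a shift and turn from the pose commanded when the call began, turning the shorter way round; what a row does not reach only later rows make up. A row lasts 1/10 s, in which the tool goes at most 50 mm and 8.59 degrees, less where a joint would pass 70% of its speed; a pose out of reach is approached as far as the arm can. A call with a number of a shift or a turn outside -1 to 1 is refused whole. A call with a gripper value outside its range is refused whole. The fingers move at their own pace and stop on an object; "squeeze" is the grip in N (left out, the last holds). Time passes only in rows, so rows that repeat a pose let the fingers close, or fill a call up. It gives the time, the measured TCP pose, the force, the opening and the grip force at its end, in the units of the state.
- manip.get_state(): the state, without advancing time (a new reading comes with each control period).
- manip.get_image(name): name is "scene" or "top"; returns a dict with "pixels" (480x640x3 uint8, blue, green, red), "fx", "fy", "cx", "cy" (pixels), "R" (3x3) and "t" (3): a world point X has camera coordinates R X + t. Camera axes: x right, y down, z forward; pixel columns grow to the right and rows downward; lengths in m; the calibration is good to about 2 mm. A picture is of the moment at which its call begins. There is no depth.
- manip.sign_off(): hands the job in; it is judged then, once.
The state is a dict: "clock": time; "qpos": joint angles; "qd": joint speeds; "effort": joint torques, N m; "position": TCP position; "ee_rot": TCP orientation; "contact_force": force on the tool from outside, world axes, zero at the start; "moment": the same for the moment, N m; "width": finger opening in m; "gripper_force": force on a finger pad.
Only numpy, scipy, OpenCV 4.12 (cv2) and the standard library are available. Lean on these libraries where they do the work, as an engineer would, in place of code of your own. Each camera call takes 0.05 s, during which the arm holds its last target. There are 200 camera calls.

## Working session

There is one attempt and no reset: what is moved stays moved. The work goes in short steps, Python scripts to look and compute and a tool call to move; the robot and the scene stay as the last step left them, time stands still between calls to the robot, and variables do not carry over. Pictures are saved under pics/ and viewed, at most 10 in all, crops included, and the job is handed in when it is done.

Besides the shell and the picture viewer there is one more tool, called after ">>>" as a command line: name --argument value ..., lists and objects as JSON in quotes. move_arm: Moves the arm, as the interface text tells. Scaled input: -1 to 1 covers 1 m each way for a shift and 360 degrees each way for a turn. Its arguments: {"type":"object","properties":{"steps":{"type":"array"},"squeeze":{"type":"number"}},"required":["steps"]}

```bash
mkdir -p pics; python3 - <<'E'
from rig import manip
import cv2,pickle
for n in("scene","top"):
    d=manip.get_image(n);cv2.imwrite(f"pics/{n}0.png",d["pixels"]);pickle.dump(d,open(f"{n}0.pkl","wb"))
    print(n,d["fx"],d["cx"],d["cy"],d["R"],d["t"])
print(manip.get_state())
E
```

```text
scene 595.8225202504303 331.37834975560986 239.03029894100948 [[ 0.27192102  0.96231472 -0.00305603]
 [ 0.73324809 -0.20924829 -0.64696398]
 [-0.62322243  0.17368228 -0.76251444]] [-0.13144452 -0.35406368  2.05613409]
top 547.3772538882131 323.14517625243633 240.37063077918936 [[ 0.02647159 -0.99959492 -0.01045188]
 [-0.9984141  -0.02591777 -0.04997552]
 [ 0.04968439  0.01175824 -0.99869575]] [0.00358133 0.56350287 1.54494074]
{'clock': 0.1, 'qpos': array([ 1.13601476e+00,  2.76559944e-01,  1.50599838e+00, -1.35005051e-05,
        1.36071084e+00, -1.21019055e-01]), 'qd': array([-0.00111908, -0.00314199, -0.0026347 ,  0.00036001,  0.00021119,
       -0.00162219]), 'effort': array([ 1.18758133e-03, -4.17701733e+01, -2.46405137e+01, -2.60750012e-04,
        5.86288239e-03, -2.20822852e-05]), 'position': array([0.17727703, 0.54646668, 0.21271341]), 'ee_rot': array([-2.23616732e-04,  1.56237079e-01,  9.87719228e-01, -8.07903818e-04]), 'contact_force': array([-0.31463136,  0.00388339,  0.19731017]), 'moment': array([-0.04533804, -0.0088335 , -0.03435652]), 'gripper_force': 0.0, 'width': 0.08551616915046864}
```

View pics/scene0.png

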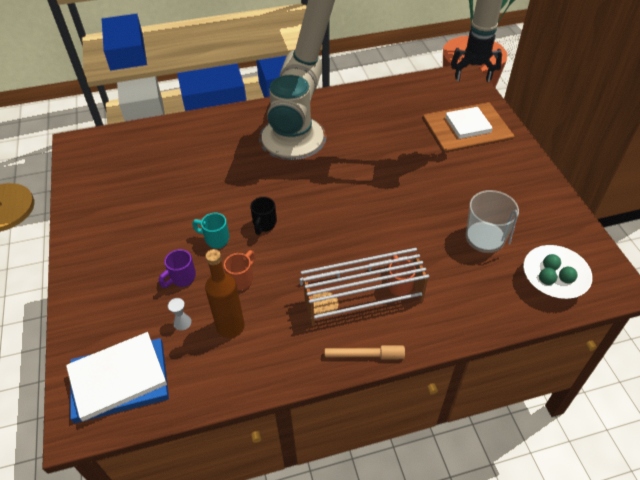

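View pics/top0.png

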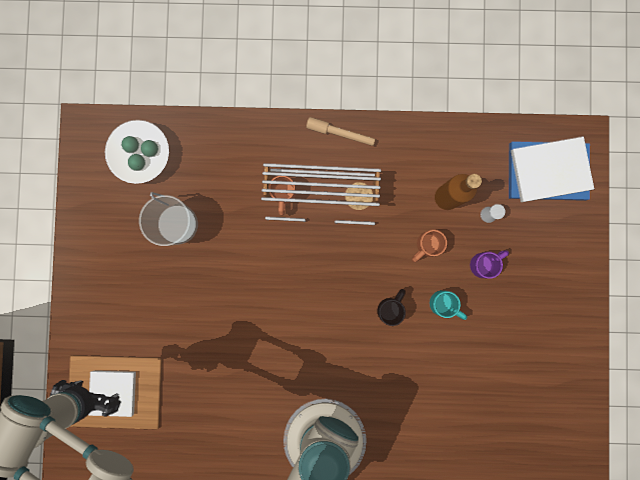

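Scene view: the loose orange cup is at (238,270), and the twin is under the deck at (403,266). Top view: the loose orange cup is at (433,243) with its handle to the lower left, the twin at (284,189), and the mat at (359,195), in the right-hand place. The rail pieces run 265–305 and 335–375 at row ~220.
Look-alikes (top view): black (392,310), turquoise (446,304), purple (488,264), twin (284,189). I choose (433,243) and check it in a crop.

```bash
python3 - <<'E'
import cv2
im=cv2.imread("pics/top0.png")
cv2.imwrite("pics/cropA.png",cv2.resize(im[150:280,255:455],None,fx=4,fy=4,interpolation=cv2.INTER_CUBIC))
im=cv2.imread("pics/scene0.png")
cv2.imwrite("pics/cropB.png",cv2.resize(im[220:350,190:440],None,fx=3.2,fy=3.2,interpolation=cv2.INTER_CUBIC))
E
```

```text
(no output)
```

View pics/cropA.png

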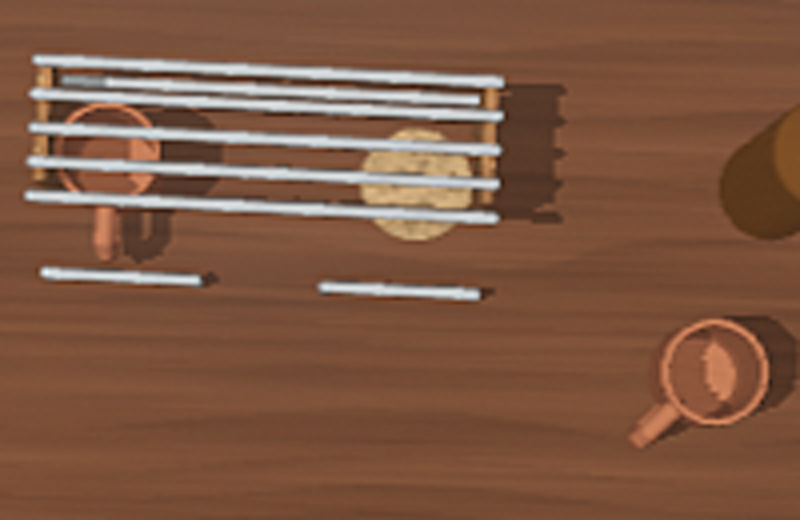

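View pics/cropB.png

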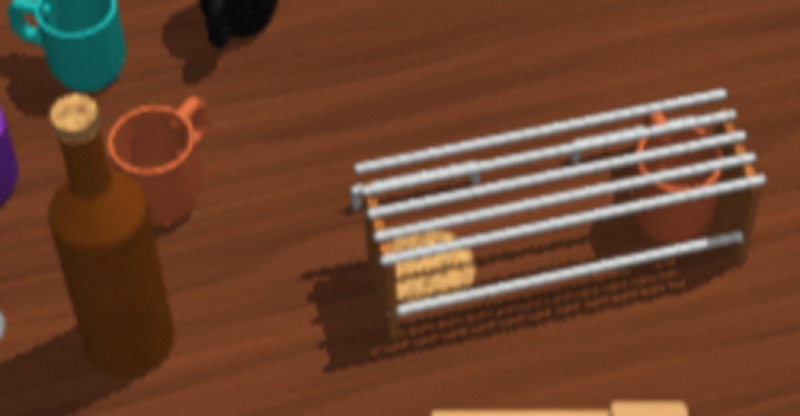

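Crop A confirms the choice: orange cup with rim centre (715,372) and handle tip (640,438). Rail pieces run (43,273)–(203,281) and (320,287)–(480,295), the deck front bar (28,196)–(496,218), and the mat centre is (416,184).

```bash
cat > h.py <<'E'
import numpy as np,pickle
def ray(d,u,v,z):
    C=-d["R"].T@d["t"]; r=d["R"].T@np.array([(u-d["cx"])/d["fx"],(v-d["cy"])/d["fy"],1])
    return C+r*(z-C[2])/r[2]
def proj(d,X):
    c=d["R"]@np.asarray(X)+d["t"]; return d["fx"]*c[0]/c[2]+d["cx"],d["fy"]*c[1]/c[2]+d["cy"]
E
python3 - <<'E'
from h import *
from scipy.optimize import least_squares
d=pickle.load(open("top0.pkl","rb"))
A=lambda u,v,z:ray(d,255+(u+.5)/4-.5,150+(v+.5)/4-.5,z)
# rack fit: bar end points
obs=[((43,273),(0,.156,.024)),((203,281),(0,.042,.024)),((320,287),(0,-.042,.024)),((480,295),(0,-.156,.024)),
((28,196),(.044,.159,.112)),((496,218),(.044,-.159,.112)),((36,61),(.136,.159,.112)),((500,82),(.136,-.159,.112))]
def loc(p,X): c,s=np.cos(p[2]),np.sin(p[2]); return np.array([p[0]+c*X[0]-s*X[1],p[1]+s*X[0]+c*X[1],X[2]])
f=lambda p:np.concatenate([(A(*uv,X[2])-loc(p,X))[:2] for uv,X in obs])
r=least_squares(f,[.5,0,0]); print("rack",r.x,np.round(r.fun*1000,1))
print("mat",A(416,184,.001),"expect",loc(r.x,(.079,-.108,.001)))
c=A(715,372,.084);print("cup",c)
for z in(.045,.055,.064):
  h=A(640,438,z);print("tip",h,np.linalg.norm((h-c)[:2]),np.degrees(np.arctan2(*(c-h)[1::-1])))
b=A(108,148,.084);print("twin",b,"expect",loc(r.x,(.079,.108,0)))
s=pickle.load(open("scene0.pkl","rb"))
print("cup scene",ray(s,190+154/3.2,220+140/3.2,.084)) 
print("bottle, top z.3",ray(d,474,181,.3))
print("black",ray(d,391,310,.084),"turq",ray(d,446,304,.084))
E
```

```text
rack [ 0.61850909  0.02908279 -0.02163408] [ 0.5 -1.2  0.2 -0.9 -0.1  0.  -0.5  0.7  0.2 -1.9  0.2  2.2 -0.4 -2.4
 -0.1  3.5]
mat [ 0.69559557 -0.08030207  0.001     ] expect [ 0.6951543  -0.08060089  0.001     ]
cup [ 0.5613783 -0.2817235  0.084    ]
tip [ 0.51606035 -0.23782789  0.045     ] 0.06309153072199769 -44.08659478425027
tip [ 0.51586177 -0.23626939  0.055     ] 0.06432597119952457 -44.960678270055396
tip [ 0.51568305 -0.23486674  0.064     ] 0.0654493075270379 -45.719006575022554
twin [0.7039697  0.13499167 0.084     ] expect [0.6998269  0.13534856 0.        ]
cup scene [ 0.56652646 -0.28183383  0.084     ]
bottle, top z.3 [ 0.69664656 -0.33291613  0.3       ]
black [ 0.37634611 -0.1705895   0.084     ] turq [ 0.39649362 -0.31843292  0.084     ]
```

```bash
cat >> h.py <<'E'
from scipy.spatial.transform import Rotation as Ro
RK=(0.6185,0.0291,-0.0216)
def rk(x,y,p=RK): c,s=np.cos(p[2]),np.sin(p[2]); return np.array([p[0]+c*x-s*y,p[1]+s*x+c*y])
def toolR(psi,th,sg=1):
    z=np.array([np.sin(th)*np.cos(psi),np.sin(th)*np.sin(psi),-np.cos(th)]); y=sg*np.array([-np.sin(psi),np.cos(psi),0])
    return np.c_[np.cross(y,z),y,z]
TH=np.radians(35)
def pose_for_cup(cx,cy,psi,z=0.,back=0.,sg=1,th=TH,r=.063):
    """tool pose (R, TCP) for cup axis at cx,cy, yaw psi, underside z; back=retreat along the tool"""
    R=toolR(psi,th,sg); g=np.array([cx-r*np.cos(psi),cy-r*np.sin(psi),z+.048])
    return R,g+R[:,2]*(.002-back)
def rel(R0,p0,R,p): return np.round(Ro.from_matrix(R@R0.T).as_rotvec()/(2*np.pi),4),np.round(np.asarray(p)-p0,4)
def app(R0,p0,t,s): return Ro.from_rotvec(np.array(t)*2*np.pi).as_matrix()@R0,np.asarray(p0)+s
E
python3 - <<'E'
from h import *
R0=Ro.from_quat([.1564,.9877,0,0]).as_matrix(); p0=np.array([.178,.547,.214]); print(R0.round(3))
for sg in(1,-1):
  R,p=pose_for_cup(.5635,-.282,np.radians(-44.5),0,.11,sg); print(sg,p,rel(R0,p0,R,p))
E
```

```text
[[-0.951  0.309  0.   ]
 [ 0.309  0.951  0.   ]
 [ 0.     0.    -1.   ]]
1 [ 0.47438203 -0.19442401  0.13646842] (array([-0.0509, -0.0838, -0.0713]), array([ 0.2964, -0.7414, -0.0775]))
-1 [ 0.47438203 -0.19442401  0.13646842] (array([-0.1132,  0.0687,  0.4089]), array([ 0.2964, -0.7414, -0.0775]))
```

>>> move_arm --steps '[-0.025, -0.042, -0.036, 0.15, -0.37, 0.05, 0, -0.025, -0.042, -0.036, 0.15, -0.37, 0.05, 0, -0.025, -0.042, -0.036, 0.15, -0.37, 0.05, 0, -0.025, -0.042, -0.036, 0.15, -0.37, 0.05, 0, -0.025, -0.042, -0.036, 0.15, -0.37, 0.05, 0, -0.025, -0.042, -0.036, 0.15, -0.37, 0.05, 0, -0.025, -0.042, -0.036, 0.15, -0.37, 0.05, 0, -0.025, -0.042, -0.036, 0.15, -0.37, 0.05, 0, -0.025, -0.042, -0.036, 0.15, -0.37, 0.05, 0, -0.025, -0.042, -0.036, 0.15, -0.37, 0.05, 0]' --squeeze 70

```text
clock: 1.1
position: [0.3275, 0.1758, 0.2635]
ee_rot: [0.142, 0.267, 0.952, -0.056]
contact_force: [-0.7, 0.3, 0.9]
width: 0.043
gripper_force: 0.0
```

```bash
python3 - <<'E'
from h import *
R0=Ro.from_quat([.1564,.9877,0,0]).as_matrix(); p0=np.array([.178,.547,.214])
R1,p1=app(R0,p0,[-.025,-.042,-.036],[.15,-.37,.05]);print(p1,Ro.from_matrix(R1).as_quat()[[3,0,1,2]])
R,p=pose_for_cup(.5635,-.282,np.radians(-44.5),0,.11)
print(rel(R1,p1,R,p+[0,0,.08]))
E
```

```text
[0.328 0.177 0.264] [ 0.14174385  0.26459325  0.95220607 -0.05659243]
(array([-0.0259, -0.0417, -0.0354]), array([ 0.1464, -0.3714, -0.0475]))
```

Tracking is good, so I go on to the pregrasp pose, raised by 80 mm.

>>> move_arm --steps '[-0.0259, -0.0417, -0.0354, 0.146, -0.371, -0.047, 0, -0.0259, -0.0417, -0.0354, 0.146, -0.371, -0.047, 0, -0.0259, -0.0417, -0.0354, 0.146, -0.371, -0.047, 0, -0.0259, -0.0417, -0.0354, 0.146, -0.371, -0.047, 0, -0.0259, -0.0417, -0.0354, 0.146, -0.371, -0.047, 0, -0.0259, -0.0417, -0.0354, 0.146, -0.371, -0.047, 0, -0.0259, -0.0417, -0.0354, 0.146, -0.371, -0.047, 0, -0.0259, -0.0417, -0.0354, 0.146, -0.371, -0.047, 0, -0.0259, -0.0417, -0.0354, 0.146, -0.371, -0.047, 0, -0.0259, -0.0417, -0.0354, 0.146, -0.371, -0.047, 0]'

```text
clock: 2.1
position: [0.4737, -0.194, 0.2152]
ee_rot: [0.277, 0.362, 0.883, -0.114]
contact_force: [-1.1, 1.0, -0.7]
width: 0.0424
gripper_force: 0.0
```

```bash
python3 - <<'E'
from h import *
from rig import manip
import cv2
R,p=pose_for_cup(.5635,-.282,np.radians(-44.5),0,.11)
p1=np.array([.474,-.194,.217])
print(rel(R,p1,*pose_for_cup(.5635,-.282,np.radians(-44.5),0,.045)),rel(R,p1,*pose_for_cup(.5635,-.282,np.radians(-44.5),0,0)))
print(manip.get_state()["qpos"])
out=[]
for n,(a,b,c,e) in(("scene",(180,330,170,370)),("top",(170,320,340,540))):
    d=manip.get_image(n); out.append(cv2.resize(d["pixels"][a:b,c:e],None,fx=2,fy=2)) if 0 else out.append(cv2.resize(d["pixels"][a:b,c:e],(400,300),interpolation=cv2.INTER_CUBIC))
cv2.imwrite("pics/pre.png",cv2.resize(np.hstack(out),(800,300)))
E
```

```text
(array([0., 0., 0.]), array([ 0.027 , -0.0266, -0.1338])) (array([0., 0., 0.]), array([ 0.0454, -0.0446, -0.1706]))
[-0.34551064 -0.0646775   2.0815999  -0.43368351  0.60590665 -0.84508207]
```

View pics/pre.png

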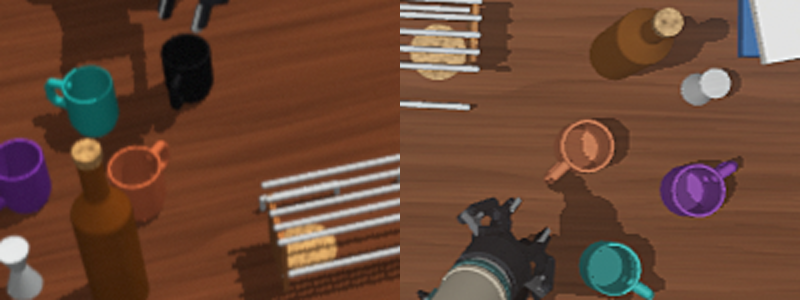

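The view shows the gripper over the black cup, the jaws pointing at the orange cup (handle tip at (552,178) in the right half), and the way clear. I lower, advance along the tool axis and close.

>>> move_arm --steps '[0, 0, 0, 0.014, -0.013, -0.05, 0, 0, 0, 0, 0.027, -0.027, -0.095, 0, 0, 0, 0, 0.027, -0.027, -0.134, 0, 0, 0, 0, 0.027, -0.027, -0.134, 0, 0, 0, 0, 0.031, -0.031, -0.142, 0, 0, 0, 0, 0.035, -0.035, -0.15, 0, 0, 0, 0, 0.039, -0.038, -0.157, 0, 0, 0, 0, 0.042, -0.041, -0.163, 0, 0, 0, 0, 0.045, -0.044, -0.17, 0, 0, 0, 0, 0.045, -0.044, -0.17, 0]'

```text
clock: 3.2
position: [0.5215, -0.2388, 0.0557]
ee_rot: [0.272, 0.361, 0.885, -0.111]
contact_force: [1.5, -0.6, 0.4]
width: 0.0429
gripper_force: 0.0
```

```bash
python3 - <<'E'
from rig import manip
import cv2,numpy as np
out=[]
for n,(a,b,c,e) in(("scene",(190,310,190,350)),("top",(190,310,360,520))):
    d=manip.get_image(n); out.append(cv2.resize(d["pixels"][a:b,c:e],(400,300),interpolation=cv2.INTER_CUBIC))
cv2.imwrite("pics/at.png",np.hstack(out))
E
```

```text
(no output)
```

View pics/at.png

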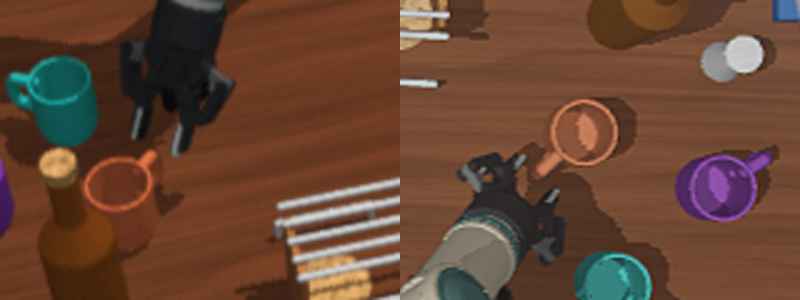

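```bash
python3 - <<'E'
from h import *
from rig import manip
s=manip.get_state();print(s["clock"],s["position"],s["ee_rot"],s["contact_force"],s["qpos"])
t=pickle.load(open("top0.pkl","rb"));c=pickle.load(open("scene0.pkl","rb"))
for P in(s["position"],[.5635,-.282,.084],[.519,-.238,.048]):
  u,v=proj(t,P);a,b=proj(c,P);print("topcrop",400+(u-360)*2.5,(v-190)*2.5,"scene",(a-190)*2.5,(b-190)*2.5)
t=manip.get_image("top")
print(t["R"],t["t"])
E
```

```text
3.3 [ 0.52061812 -0.23875717  0.05574441] [ 0.27153459  0.36154267  0.88500524 -0.11100267] [0.56679789 0.5737749  0.35917735] [-0.42109324  0.26594217  2.22725064 -1.177852    0.21252683 -0.10368518]
topcrop 539.000673014478 168.55681006265343 scene 154.73517412124863 160.15907355573475
topcrop 583.7248539516837 129.61761007913623 scene 119.66482980290507 182.2589813719327
topcrop 537.18833637684 170.12714816354006 scene 155.86232085306776 163.29858607153483
[[ 0.02647159 -0.99959492 -0.01045188]
 [-0.9984141  -0.02591777 -0.04997552]
 [ 0.04968439  0.01175824 -0.99869575]] [0.00358133 0.56350287 1.54494074]
```

```bash
cat > kin.py <<'E'
from h import *
from scipy.optimize import least_squares
rz=lambda a:Ro.from_euler('z',a); ry=lambda a:Ro.from_euler('y',a)
LO=np.array([-2.89,-.75,.22,-1.18,.11,-2.7]);HI=np.array([2.89,2.08,2.7,4.32,2.71,2.7])
def fk(q,L,s4=1,s6=1):
    h,a,b,c,o,e=L
    A=rz(q[0]);S=A*ry(q[1]);F=S*ry(q[2]);W=F*rz(s4*q[3])*ry(q[4]);T=W*rz(s6*q[5])
    p=A.apply([o,0,h])+S.apply([e,0,a])+F.apply([0,0,b])+T.apply([0,0,c])
    return T,p
E
python3 - <<'E'
from kin import *
D=[([1.13601476,.276559944,1.50599838,0,1.36071084,-.121019055],[.17727703,.54646668,.21271341],[-2.236e-4,.156237,.987719,-8.08e-4]),
([-.34551064,-.0646775,2.0815999,-.43368351,.60590665,-.84508207],[.4737,-.194,.2152],[.277,.362,.883,-.114]),
([-.42109324,.26594217,2.22725064,-1.177852,.21252683,-.10368518],[.52061812,-.23875717,.05574441],[.27153459,.36154267,.88500524,-.11100267])]
for s4 in(1,-1):
 for s6 in(1,-1):
  f=lambda L:np.concatenate([np.r_[fk(q,L,s4,s6)[1]-p] for q,p,w in D]+[(L-[.2,.4,.3,.25,0,0])*1e-4])
  r=least_squares(f,[.2,.4,.3,.25,0,0]);print(s4,s6,r.x.round(4),np.abs(r.fun[:9]).max().round(4))
  print([np.round((fk(q,r.x,s4,s6)[0].inv()*Ro.from_quat(np.roll(w,-1))).as_rotvec(),3) for q,p,w in D])
E
```

```text
1 1 [0.0539 0.3889 0.2745 0.1404 0.1138 0.1032] 0.0701
[array([ 0.   , -0.   ,  1.571]), array([1.000e-03, 0.000e+00, 1.571e+00]), array([ 0.   , -0.   ,  1.571])]
1 -1 [0.0539 0.3889 0.2745 0.1404 0.1138 0.1032] 0.0701
[array([ 0.   , -0.   ,  1.329]), array([ 0.001, -0.   , -0.119]), array([ 0.   , -0.   ,  1.363])]
-1 1 [0.0398 0.3121 0.2252 0.0592 0.1553 0.1438] 0.075
[array([ 0.   , -0.   ,  1.571]), array([0.498, 0.03 , 0.826]), array([ 0.312, -0.253, -0.759])]
-1 -1 [0.0398 0.3121 0.2252 0.0592 0.1553 0.1438] 0.075
[array([ 0.   , -0.   ,  1.329]), array([ 0.353, -0.353, -0.83 ]), array([ 0.289, -0.289, -0.963])]
```

```bash
cat > kin.py <<'E'
from h import *
from scipy.optimize import least_squares
rz=lambda a:Ro.from_euler('z',a); ry=lambda a:Ro.from_euler('y',a)
LO=np.array([-2.89,-.75,.22,-1.18,.11,-2.7]);HI=np.array([2.89,2.08,2.7,4.32,2.71,2.7])
def fk(q,L):
    h,a,b,c,d,w=L   # d lateral at shoulder, w lateral between wrist roll and pitch
    A=rz(q[0]);S=A*ry(q[1]);F=S*ry(q[2]);R4=F*rz(q[3]);W=R4*ry(q[4])
    return W*rz(q[5]+np.pi/2),A.apply([0,d,h])+S.apply([0,0,a])+F.apply([0,0,b])+R4.apply([0,w,0])+W.apply([0,0,c])
E
cat > fit.py <<'E'
from kin import *
D=[([1.13601476,.276559944,1.50599838,0,1.36071084,-.121019055],[.17727703,.54646668,.21271341]),
([-.34551064,-.0646775,2.0815999,-.43368351,.60590665,-.84508207],[.4737,-.194,.2152]),
([-.42109324,.26594217,2.22725064,-1.177852,.21252683,-.10368518],[.52061812,-.23875717,.05574441])]
f=lambda L:np.concatenate([np.r_[fk(q,L)[1]-p] for q,p in D])
r=least_squares(f,[.2,.4,.3,.25,0,0]);L=r.x
if __name__=="__main__":print(L.round(4),r.fun.round(4))
E
python3 fit.py
```

```text
[0.0823 0.5963 0.4077 0.3461 0.0608 0.0044] [-0.0002 -0.0104  0.0115 -0.0019  0.005   0.0005  0.0083 -0.0036 -0.012 ]
```

```bash
cat > try.py <<'E'
import fit; from kin import *
import itertools
# candidate linear terms: (frame, axis)
names=['A','S','F','R4','W']
def cols(q):
    A=rz(q[0]);S=A*ry(q[1]);F=S*ry(q[2]);R4=F*rz(q[3]);W=R4*ry(q[4])
    d={}
    for n,X in zip(names,(A,S,F,R4,W)):
        for i,ax in enumerate('xyz'): d[n+ax]=X.apply(np.eye(3)[i])
    return d
C=[cols(q) for q,p in fit.D];y=np.concatenate([p for q,p in fit.D])
base=['Az','Sz','Fz','Wz']
for k in(1,2):
  for ex in itertools.combinations(['Ax','Ay','Sx','Fx','R4x','R4y','Wx','Wy'],k):
    b=base+list(ex);M=np.concatenate([np.stack([c[n] for n in b],1) for c in C])
    s=np.linalg.lstsq(M,y,rcond=None)[0];e=np.abs(M@s-y).max()
    if e<.004:print(b,s.round(4),e.round(4))
E
python3 try.py
```

```text
['Az', 'Sz', 'Fz', 'Wz', 'Ay', 'Fx'] [0.1369 0.6296 0.4211 0.3823 0.0694 0.0604] 0.0
```

```bash
cat > kin.py <<'E'
from h import *
from scipy.optimize import least_squares
rz=lambda a:Ro.from_euler('z',a); ry=lambda a:Ro.from_euler('y',a)
LO=np.array([-2.89,-.75,.22,-1.18,.11,-2.7]);HI=np.array([2.89,2.08,2.7,4.32,2.71,2.7])
def fk(q):
    A=rz(q[0]);S=A*ry(q[1]);F=S*ry(q[2]);W=F*rz(q[3])*ry(q[4])
    return W*rz(q[5]+np.pi/2),A.apply([0,.0694,.1369])+S.apply([0,0,.6296])+F.apply([.0604,0,.4211])+W.apply([0,0,.3823])
def ik(R,p,q0):
    T=Ro.from_matrix(R)
    def f(q):
        t,x=fk(q);return np.r_[(x-p)*5,(T*t.inv()).as_rotvec()]
    r=least_squares(f,np.clip(q0,LO+.001,HI-.001),bounds=(LO,HI));return r.x,np.abs(r.fun).max()
E
python3 - <<'E'
from kin import *
deg=np.degrees
for name,(cx,cy,psi) in dict(grasp=(.5635,-.282,np.radians(-44.5)),gap=(*rk(0,0),-.0216),place=(*rk(.079,-.111),-.0216)).items():
  for br,q40,q60 in((0,0,0),(1,np.pi,-2),(1,np.pi,2)):
    for th in(15,20,25,30,35,40,45,50,55,60):
      for sg in (1,-1):
        R,p=pose_for_cup(cx,cy,psi,0,0,sg,np.radians(th))
        q,e=ik(R,p,[np.arctan2(cy,cx)-.1,.3,2.1,q40,.5,q60])
        if e<1e-3 : print(name,br,th,sg,q.round(2))
E
```

```text
grasp 0 15 1 [-0.51  0.31  1.97 -0.12  0.61 -1.21]
grasp 0 15 -1 [-0.51  0.31  1.97 -0.12  0.61  1.93]
grasp 0 20 1 [-0.49  0.29  2.04 -0.21  0.48 -1.11]
grasp 0 20 -1 [-0.49  0.29  2.04 -0.21  0.48  2.03]
grasp 0 25 1 [-0.47  0.28  2.11 -0.38  0.36 -0.93]
grasp 0 25 -1 [-0.47  0.28  2.11 -0.38  0.36  2.21]
grasp 0 30 1 [-0.44  0.28  2.18 -0.74  0.25 -0.55]
grasp 0 30 -1 [-0.44  0.28  2.18 -0.74  0.25  2.59]
grasp 0 45 -1 [-0.36  0.35  2.39  3.87  0.44 -1.94]
grasp 0 50 -1 [-0.33  0.41  2.46  3.73  0.64 -1.76]
grasp 0 55 -1 [-0.3   0.49  2.53  3.66  0.85 -1.64]
grasp 0 60 -1 [-0.27  0.6   2.59  3.63  1.09 -1.54]
grasp 1 15 1 [-0.51  0.31  1.97 -0.12  0.61 -1.21]
grasp 1 20 1 [-0.49  0.29  2.04 -0.21  0.48 -1.11]
grasp 1 25 1 [-0.47  0.28  2.11 -0.38  0.36 -0.93]
grasp 1 30 1 [-0.44  0.28  2.18 -0.74  0.25 -0.55]
grasp 1 40 -1 [-0.39  0.31  2.32  4.17  0.29 -2.27]
grasp 1 45 -1 [-0.36  0.35  2.39  3.87  0.44 -1.94]
grasp 1 50 -1 [-0.33  0.41  2.46  3.73  0.64 -1.76]
grasp 1 55 -1 [-0.3   0.49  2.53  3.66  0.85 -1.64]
grasp 1 60 -1 [-0.27  0.6   2.59  3.63  1.09 -1.54]
grasp 1 40 1 [-0
[... 2529 characters left out ...]
 0.34  2.    0.32  0.4   1.01]
place 1 30 1 [-0.33  0.34  2.08  0.6   0.27 -2.42]
place 1 30 -1 [-0.33  0.34  2.08  0.6   0.27  0.72]
place 1 35 -1 [-0.35  0.34  2.15  1.23  0.2   0.07]
place 1 40 -1 [-0.37  0.35  2.23  2.01  0.25 -0.73]
place 1 45 -1 [-0.4   0.38  2.31  2.4   0.39 -1.13]
place 1 50 -1 [-0.42  0.43  2.38  2.56  0.57 -1.33]
place 1 55 -1 [-0.44  0.5   2.45  2.65  0.78 -1.46]
place 1 60 -1 [-0.47  0.59  2.52  2.69  1.01 -1.55]
place 1 40 1 [-0.37  0.35  2.23  2.01  0.25  2.42]
place 1 45 1 [-0.4   0.38  2.31  2.4   0.39  2.01]
place 1 50 1 [-0.42  0.43  2.38  2.56  0.57  1.81]
place 1 55 1 [-0.44  0.5   2.45  2.65  0.78  1.68]
place 1 60 1 [-0.47  0.59  2.52  2.69  1.01  1.59]
```

```bash
sed -i 's/^TH=.*/TH=np.radians(27)/; s/r=.063/r=.065/' h.py; python3 - <<'E'
from kin import *
psi=np.radians(-44.5)
R1=toolR(psi,np.radians(35)); p1=np.array([.519,-.238,.047])
R2,p2=pose_for_cup(.5635,-.282,psi,0,.05); print("back",rel(R1,p1,R2,p2),p2,Ro.from_matrix(R2).as_quat()[[3,0,1,2]])
q=np.array([-.42,.26,2.1,-.4,.3,-.9])
way=[("back",.5635,-.282,psi,0,.05),("grasp",.5635,-.282,psi,0,0),("lift",.5635,-.282,psi,.006,0)]
for t in(.25,.5,.75,1):
    a=np.array([.5435,-.282]);b=rk(-.06,0);way.append(("tr",*(a+t*(b-a)),psi+t*(-.0216-psi),.006,0))
for t in(-.03,0,.04,.079): way.append(("in",*rk(t,0),-.0216,.004,0))
for t in(-.05,-.11): way.append(("side",*rk(.079,t),-.0216,.002,0))
way.append(("out",*rk(.079,-.11),-.0216,0,.08))
for w in way:
    R,p=pose_for_cup(*w[1:]);q,e=ik(R,p,q);print(w[0],p.round(3),q.round(2),round(e,4))
E
```

```text
back (array([ 0.0156,  0.0159, -0.    ]), array([-0.0174,  0.0168,  0.0438])) [ 0.50159589 -0.221167    0.09076831] [ 0.21606314  0.36818653  0.89996775 -0.08839376]
back [ 0.502 -0.221  0.091] [-0.44  0.18  2.12 -0.38  0.42 -0.92] 0.0
grasp [ 0.518 -0.237  0.046] [-0.45  0.28  2.14 -0.49  0.31 -0.81] 0.0
lift [ 0.518 -0.237  0.052] [-0.45  0.27  2.14 -0.47  0.32 -0.83] 0.0
tr [ 0.494 -0.168  0.052] [-0.4   0.2   2.24 -0.35  0.25 -1.06] 0.0
tr [ 0.492 -0.101  0.052] [-0.31  0.17  2.29 -0.19  0.22 -1.31] 0.0
tr [ 0.492 -0.034  0.052] [-0.21  0.16  2.31  0.    0.21 -1.57] 0.0
tr [0.494 0.032 0.052] [-0.11  0.16  2.31  0.18  0.21 -1.83] 0.0
in [0.524 0.031 0.05 ] [-0.1   0.2   2.25  0.16  0.22 -1.8 ] 0.0
in [0.554 0.03  0.05 ] [-0.09  0.24  2.19  0.13  0.24 -1.76] 0.0
in [0.594 0.03  0.05 ] [-0.09  0.28  2.11  0.11  0.28 -1.73] 0.0
in [0.633 0.029 0.05 ] [-0.08  0.33  2.03  0.09  0.31 -1.71] 0.0
side [ 0.632 -0.021  0.048] [-0.19  0.33  2.04  0.25  0.32 -1.96] 0.0
side [ 0.631 -0.081  0.048] [-0.32  0.33  2.03  0.4   0.35 -2.21] 0.0
out [ 0.595 -0.08   0.117] [-0.34  0.19  2.01  0.3   0.51 -2.12] 0.0
```

>>> move_arm --steps '[0.004, 0.004, 0, -0.006, 0.006, 0.015, 0, 0.008, 0.008, 0, -0.012, 0.012, 0.03, 0, 0.0156, 0.0159, 0, -0.0174, 0.0168, 0.0438, 0, 0.0156, 0.0159, 0, -0.0174, 0.0168, 0.0438, 0, 0.0156, 0.0159, 0, -0.0174, 0.0168, 0.0438, 0, 0.0156, 0.0159, 0, -0.0174, 0.0168, 0.0438, 0, 0.0156, 0.0159, 0, -0.0174, 0.0168, 0.0438, 0, 0.0156, 0.0159, 0, -0.0174, 0.0168, 0.0438, 0, 0.0156, 0.0159, 0, -0.0174, 0.0168, 0.0438, 0, 0.0156, 0.0159, 0, -0.0174, 0.0168, 0.0438, 0]'

```text
clock: 4.35
position: [0.5027, -0.2218, 0.0987]
ee_rot: [0.208, 0.368, 0.902, -0.085]
contact_force: [0.4, 0.0, 0.2]
width: 0.0428
gripper_force: 0.0
```

```bash
python3 - <<'E'
from h import *
from rig import manip
s=manip.get_state();print(s["position"],s["ee_rot"],s["qpos"])
R,p=pose_for_cup(.5635,-.282,np.radians(-44.5),0,.05)
print("err",(p-s["position"]).round(4),np.degrees(Ro.from_matrix(R@Ro.from_quat(np.roll(s["ee_rot"],-1)).as_matrix().T).as_rotvec()))
print(pose_for_cup(.5635,-.282,np.radians(-44.5),0,0)[1]-p)
E
```

```text
[ 0.50273763 -0.22184036  0.09870363] [ 0.20831409  0.36849262  0.9019492  -0.08547561] [-0.44121012  0.16826229  2.09512247 -0.32664148  0.46777026 -0.97455755]
err [-0.0011  0.0007 -0.0079] [-0.65554273 -0.72199652 -0.04579246]
[ 0.01619045 -0.01591031 -0.04455033]
```

>>> move_arm --steps '[-0.0018, -0.002, 0, 0.003, -0.003, -0.012, 0, -0.0018, -0.002, 0, 0.006, -0.006, -0.022, 0, -0.0018, -0.002, 0, 0.009, -0.009, -0.032, 0, -0.0018, -0.002, 0, 0.012, -0.012, -0.042, 0, -0.0018, -0.002, 0, 0.015, -0.015, -0.0525, 0, -0.0018, -0.002, 0, 0.015, -0.015, -0.0525, 0, -0.0018, -0.002, 0, 0.015, -0.015, -0.0525, 0, -0.0018, -0.002, 0, 0.015, -0.015, -0.0525, 0, -0.0018, -0.002, 0, 0.015, -0.015, -0.0525, 0, -0.0018, -0.002, 0, 0.015, -0.015, -0.0525, 0]'

```text
clock: 5.35
position: [0.5183, -0.237, 0.0474]
ee_rot: [0.217, 0.368, 0.9, -0.088]
contact_force: [-0.0, -0.1, -0.6]
width: 0.0425
gripper_force: 0.0
```

```bash
python3 - <<'E'
from h import *
from rig import manip
import cv2
s=manip.get_state();print(s["position"],s["qpos"][3:])
R,p=pose_for_cup(.5635,-.282,np.radians(-44.5))
print("err",(p-s["position"]).round(4),np.degrees(Ro.from_matrix(R@Ro.from_quat(np.roll(s["ee_rot"],-1)).as_matrix().T).as_rotvec()))
out=[]
for n,(a,b,c,e) in(("scene",(210,300,200,320)),("top",(200,290,380,500))):
    d=manip.get_image(n); out.append(cv2.resize(d["pixels"][a:b,c:e],(400,300),interpolation=cv2.INTER_CUBIC))
cv2.imwrite("pics/at2.png",np.hstack(out))
E
```

```text
[ 0.51826394 -0.23699902  0.04738659] [-0.49221475  0.30720382 -0.80995085]
err [-0.0005 -0.0001 -0.0012] [ 0.02523111  0.10882881 -0.04145549]
```

View pics/at2.png

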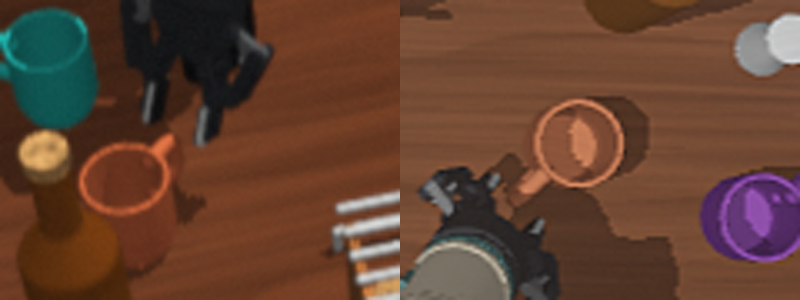

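```bash
python3 - <<'E'
from h import *
t=pickle.load(open("top0.pkl","rb"));c=pickle.load(open("scene0.pkl","rb"))
from scipy.optimize import least_squares
k=.3
def tri(tp,sp):
    U=np.r_[380+(tp[0]-400)*k,200+tp[1]*k,200+sp[0]*k,210+sp[1]*k]
    r=least_squares(lambda X:np.r_[proj(t,X),proj(c,X)]-U,[.5,-.2,.05]);return r.x.round(4),r.fun.round(1)
print("tipL",tri((492,178),(207,142)));print("tipR",tri((541,222),(150,120)))
print("rim",tri((579,143),(124,180)));print("handle top-out",tri((513,200),(175,142)))
R,p=toolR(np.radians(-44.5),np.radians(27)),np.array([.5183,-.237,.0474])
for s in(-1,1):
  X=p+R@[0,s*.021,.012];a=np.array(proj(t,X));b=np.array(proj(c,X));print(X,(a-[380,200])/k+[400,0],(b-[200,210])/k)
E
```

```text
tipL (array([ 0.5313, -0.2131,  0.0663]), array([-0.7, -0.2, -0.7, -0. ]))
tipR (array([ 0.4961, -0.254 ,  0.0675]), array([-0.6, -0.2, -0.6, -0. ]))
rim (array([ 0.561 , -0.2841,  0.0769]), array([0. , 0. , 0.1, 0. ]))
handle top-out (array([ 0.5133, -0.2354,  0.0523]), array([0.2, 0.1, 0.2, 0. ]))
[ 0.50746661 -0.25579673  0.03670792] [535.1391274  208.04927822] [152.39783349 153.71526111]
[ 0.5369048  -0.22584021  0.03670792] [500.02618797 172.03974267] [194.34838062 172.55667085]
```

The pictures suggest the tips are higher than the state says: tips at top (492,178)/(541,222), handle tip (513,200). I'll test this with a gentle close at 20 N, which is harmless either way.

>>> move_arm --steps '[0, 0, 0, 0, 0, 0, -1, 0, 0, 0, 0, 0, 0, -1, 0, 0, 0, 0, 0, 0, -1, 0, 0, 0, 0, 0, 0, -1, 0, 0, 0, 0, 0, 0, -1, 0, 0, 0, 0, 0, 0, -1, 0, 0, 0, 0, 0, 0, -1, 0, 0, 0, 0, 0, 0, -1, 0, 0, 0, 0, 0, 0, -1, 0, 0, 0, 0, 0, 0, -1]' --squeeze 20

```text
clock: 6.45
position: [0.5173, -0.2365, 0.0469]
ee_rot: [0.216, 0.368, 0.9, -0.088]
contact_force: [-3.1, 3.2, 5.3]
width: -0.0002
gripper_force: 3.4
```

```bash
python3 - <<'E'
from rig import manip
import cv2,numpy as np
out=[]
for n,(a,b,c,e) in(("scene",(210,300,200,320)),("top",(200,290,380,500))):
    d=manip.get_image(n); out.append(cv2.resize(d["pixels"][a:b,c:e],(400,300),interpolation=cv2.INTER_CUBIC))
cv2.imwrite("pics/cl.png",np.hstack(out))
E
```

```text
(no output)
```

View pics/cl.png

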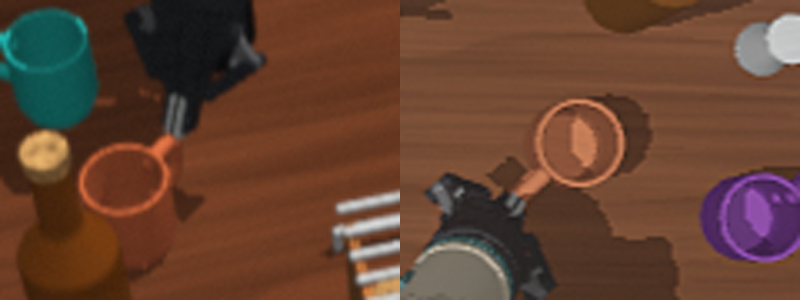

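```bash
python3 - <<'E'
from h import *
t=pickle.load(open("top0.pkl","rb"));c=pickle.load(open("scene0.pkl","rb"))
k=.3
R=toolR(np.radians(-44.5),np.radians(27)); p=np.array([.5173,-.2365,.0469])
for name,X in dict(nominal=p+R[:,2]*.017,axial=p-R[:,2]*.017,worldz=p+R[:,2]*.017+[0,0,.034]).items():
    a=np.array(proj(t,X));b=np.array(proj(c,X));print(name,X.round(3),(a-[380,200])/k+[400,0],(b-[200,210])/k)
def tri(tp,sp):
    U=np.r_[380+(tp[0]-400)*k,200+tp[1]*k,200+sp[0]*k,210+sp[1]*k]
    return least_squares(lambda X:np.r_[proj(t,X),proj(c,X)]-U,[.5,-.2,.05]).x.round(4)
from scipy.optimize import least_squares
print(tri((519,195),(172,137)), tri((579,143),(124,180)))
E
```

```text
nominal [ 0.523 -0.242  0.032] [517.95570563 189.44819716] [172.76538705 167.61125185]
axial [ 0.512 -0.231  0.062] [510.37762562 201.71196772] [179.27583131 132.18863342]
worldz [ 0.523 -0.242  0.066] [524.47326651 188.62497068] [168.44295184 142.06389662]
[ 0.5174 -0.2378  0.0646] [ 0.561  -0.2841  0.0769]
```

```bash
python3 - <<'E'
from kin import *
psi=np.radians(-44.5);B=-.034
for th in (24,27,30):
  print(th);q=np.array([-.42,.26,2.1,-.4,.3,-.9])
  way=[("back",.5635,-.282,psi,0,.05),("grasp",.5635,-.282,psi,0,0),("lift",.5635,-.282,psi,.006,0)]
  for t in(.25,.5,.75,1):
    a=np.array([.5435,-.282]);b=rk(-.06,0);way.append(("tr",*(a+t*(b-a)),psi+t*(-.0216-psi),.006,0))
  for t in(0,.079): way.append(("in",*rk(t,0),-.0216,.004,0))
  way.append(("side",*rk(.079,-.11),-.0216,.002,0)); way.append(("out",*rk(.079,-.11),-.0216,0,.08))
  for w in way:
    R,p=pose_for_cup(*w[1:5],w[5]+B,th=np.radians(th));q,e=ik(R,p,q);print(w[0],p.round(3),q.round(2),round(e,4))
E
```

```text
24
back [ 0.513 -0.232  0.061] [-0.46  0.25  2.09 -0.31  0.42 -0.99] 0.0
grasp [ 0.528 -0.247  0.015] [-0.48  0.35  2.11 -0.41  0.31 -0.9 ] 0.0
lift [ 0.528 -0.247  0.021] [-0.48  0.34  2.1  -0.39  0.32 -0.93] 0.0
tr [ 0.505 -0.176  0.021] [-0.41  0.28  2.21 -0.29  0.25 -1.13] 0.0
tr [ 0.505 -0.106  0.021] [-0.32  0.25  2.26 -0.16  0.21 -1.34] 0.0
tr [ 0.506 -0.037  0.021] [-0.21  0.24  2.28  0.    0.2  -1.57] 0.0
tr [0.508 0.031 0.021] [-0.1   0.24  2.28  0.15  0.21 -1.79] 0.0
in [0.568 0.03  0.019] [-0.09  0.31  2.16  0.11  0.25 -1.73] 0.0
in [0.647 0.028 0.019] [-0.08  0.4   1.99  0.07  0.33 -1.69] 0.0
side [ 0.645 -0.081  0.017] [-0.3   0.4   1.99  0.32  0.36 -2.13] 0.0
out [ 0.612 -0.081  0.088] [-0.32  0.26  1.97  0.24  0.52 -2.06] 0.0
27
back [ 0.513 -0.232  0.06 ] [-0.45  0.24  2.14 -0.45  0.34 -0.85] 0.0
grasp [ 0.529 -0.248  0.016] [-0.47  0.35  2.15 -0.63  0.24 -0.68] 0.0
lift [ 0.529 -0.248  0.022] [-0.47  0.33  2.14 -0.59  0.25 -0.72] 0.0
tr [ 0.507 -0.177  0.022] [-0.41  0.28  2.25 -0.51  0.17 -0.9 ] 0.0
tr [ 0.506 -0.107  0.022] [-0.31  0.25  2.3  -0.32  0.12 -1.18] 0.
[... 470 characters left out ...]
2] 0.0
grasp [ 0.53  -0.249  0.017] [-0.45  0.35  2.19 -1.    0.19 -0.3 ] 0.0
lift [ 0.53  -0.249  0.023] [-0.45  0.34  2.18 -0.92  0.2  -0.38] 0.0
tr [ 0.508 -0.178  0.023] [-0.4   0.28  2.29 -1.07  0.11 -0.33] 0.0015
tr [ 0.508 -0.108  0.023] [-0.28  0.25  2.31 -0.78  0.11 -0.69] 0.0282
tr [ 0.509 -0.038  0.023] [-0.21  0.24  2.32 -0.05  0.11 -1.52] 0.0442
tr [0.512 0.031 0.023] [-0.14  0.24  2.34  0.86  0.11 -2.53] 0.0248
in [0.572 0.03  0.021] [-0.1   0.31  2.23  0.41  0.11 -2.04] 0.0169
in [0.65  0.028 0.021] [-0.08  0.39  2.08  0.19  0.15 -1.81] 0.0
side [ 0.648 -0.082  0.019] [-0.32  0.4   2.07  0.73  0.22 -2.55] 0.0
out [ 0.608 -0.081  0.086] [-0.35  0.24  2.08  0.47  0.36 -2.3 ] 0.0
```

```bash
sed -i 's/^TH=.*/TH=np.radians(24)/; s/r=.065/r=.066/' h.py; python3 - <<'E'
from h import *
psi=np.radians(-44.5)
R0,p0=toolR(psi,np.radians(27)),np.array([.5183,-.237,.0474])
for b in(.02,0):
  print(rel(R0,p0,*pose_for_cup(.563,-.282,psi,0,b-.034)))
E
```

```text
(array([0.0058, 0.0059, 0.    ]), array([ 0.0023, -0.0033, -0.014 ]))
(array([0.0058, 0.0059, 0.    ]), array([ 0.0081, -0.009 , -0.0323]))
```

>>> move_arm --steps '[0, 0, 0, -0.01, 0.01, 0.03, 0, 0, 0, 0, -0.01, 0.01, 0.03, 0, 0, 0, 0, -0.01, 0.01, 0.03, 0, 0, 0, 0, -0.01, 0.01, 0.03, 0, 0, 0, 0, -0.01, 0.01, 0.03, 0, 0.0058, 0.0058, 0, -0.006, 0.005, 0.015, 0, 0.0058, 0.0058, 0, -0.002, 0.001, 0, 0, 0.0058, 0.0058, 0, 0.002, -0.003, -0.014, 0, 0.0058, 0.0058, 0, 0.002, -0.003, -0.014, 0, 0.0058, 0.0058, 0, 0.002, -0.003, -0.014, 0]'

```text
clock: 7.55
position: [0.5196, -0.2399, 0.0321]
ee_rot: [0.192, 0.37, 0.905, -0.078]
contact_force: [0.3, -0.4, 0.2]
width: 0.0426
gripper_force: 0.0
```

```bash
python3 - <<'E'
from rig import manip
import cv2,numpy as np
s=manip.get_state();print(s["position"],s["qpos"][3:],s["width"])
out=[]
for n,(a,b,c,e) in(("scene",(220,290,210,280)),("top",(215,285,390,460))):
    d=manip.get_image(n); cv2.imwrite(f"full_{n}.png",d["pixels"]); out.append(cv2.resize(d["pixels"][a:b,c:e],(400,400),interpolation=cv2.INTER_CUBIC))
cv2.imwrite("pics/at3.png",np.hstack(out))
E
```

```text
[ 0.51963213 -0.23989054  0.03206164] [-0.36849585  0.34237157 -0.94335598] 0.04263840796904104
```

View pics/at3.png

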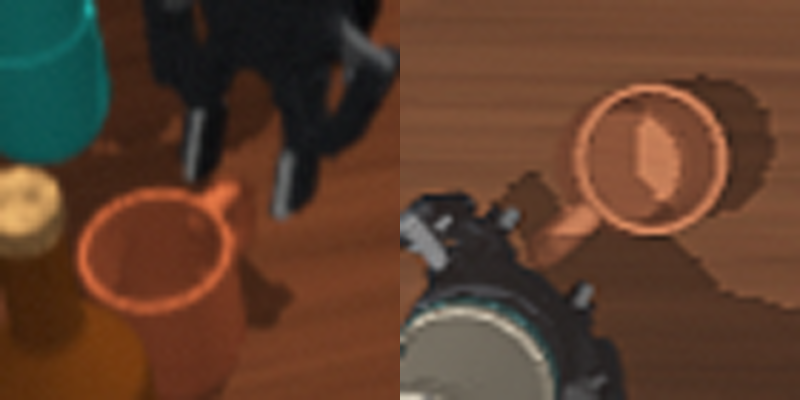

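```bash
python3 - <<'E'
from h import *
from scipy.optimize import least_squares
t=pickle.load(open("top0.pkl","rb"));c=pickle.load(open("scene0.pkl","rb"))
k=.175
def tri(tp,sp):
    U=np.r_[390+(tp[0]-400)*k,215+tp[1]*k,210+sp[0]*k,220+sp[1]*k]
    r=least_squares(lambda X:np.r_[proj(t,X),proj(c,X)]-U,[.5,-.2,.05]);return r.x.round(4),r.fun.round(1)
print("L",tri((508,212),(285,215)),"R",tri((583,290),(195,180)));rim=tri((651,160),(156,250));print("rim",rim)
R=toolR(np.radians(-44.5),TH);p=np.array([.5196,-.2399,.0321])
for b in(.017-.006,-.017-.006):
  for s in(-1,1):
    X=p+R@[0,s*.021,0]+R[:,2]*b; f=X+np.array([.707*.011*.91,-.707*.011*.91,.0045])
    for Y in (X,f):print(b,Y.round(3),(np.array(proj(t,Y))-[390,215])/k+[400,0],(np.array(proj(c,Y))-[210,220])/k)
E
```

```text
L (array([ 0.5351, -0.2202,  0.0511]), array([-0.2, -0. , -0.2, -0. ])) R (array([ 0.4983, -0.2579,  0.0471]), array([-0.2, -0. , -0.2, -0. ]))
rim (array([ 0.5608, -0.2841,  0.0778]), array([-0.1, -0. , -0.1, -0. ]))
0.011000000000000001 [ 0.508 -0.258  0.022] [574.07992319 270.12340156] [203.24340767 226.84725472]
0.011000000000000001 [ 0.515 -0.265  0.027] [590.24967723 256.03950128] [190.58155017 235.15793614]
0.011000000000000001 [ 0.538 -0.228  0.022] [514.45656648 208.97800952] [274.70191978 259.1064483 ]
0.011000000000000001 [ 0.545 -0.235  0.027] [530.44398142 194.74319151] [262.3310549  267.65984861]
-0.023 [ 0.498 -0.248  0.053] [564.38310417 289.34156965] [211.98529159 167.83739051]
-0.023 [ 0.505 -0.255  0.058] [580.86202662 275.01853868] [199.24996769 175.90394371]
-0.023 [ 0.528 -0.218  0.053] [503.53619935 226.9064735 ] [284.20054234 199.93636232]
-0.023 [ 0.535 -0.225  0.058] [519.82520243 212.42607071] [271.76262161 208.24513789]
```

>>> move_arm --steps '[0, 0, 0, 0.002, -0.002, -0.006, 0, 0, 0, 0, 0.004, -0.004, -0.012, 0, 0, 0, 0, 0.006, -0.006, -0.017, 0, 0, 0, 0, 0.006, -0.006, -0.017, 0, 0, 0, 0, 0.006, -0.006, -0.017, -1, 0, 0, 0, 0.006, -0.006, -0.017, -1, 0, 0, 0, 0.006, -0.006, -0.017, -1, 0, 0, 0, 0.006, -0.006, -0.017, -1, 0, 0, 0, 0.006, -0.006, -0.017, -1, 0, 0, 0, 0.006, -0.006, -0.017, -1]' --squeeze 70

```text
clock: 8.65
position: [0.526, -0.2459, 0.016]
ee_rot: [0.193, 0.37, 0.905, -0.078]
contact_force: [-0.5, 1.0, 2.3]
width: 0.0122
gripper_force: 68.2
```

>>> move_arm --steps '[0, 0, 0, 0, 0, 0.002, -1, 0, 0, 0, 0, 0, 0.004, -1, 0, 0, 0, 0, 0, 0.006, -1, 0, 0, 0, 0, 0, 0.006, -1, 0, 0, 0, 0, 0, 0.006, -1, 0, 0, 0, 0, 0, 0.006, -1, 0, 0, 0, 0, 0, 0.006, -1, 0, 0, 0, 0, 0, 0.006, -1, 0, 0, 0, 0, 0, 0.006, -1, 0, 0, 0, 0, 0, 0.006, -1]'

```text
clock: 9.65
position: [0.5261, -0.246, 0.0218]
ee_rot: [0.193, 0.37, 0.905, -0.078]
contact_force: [0.3, 0.4, -3.0]
width: 0.0124
gripper_force: 68.1
```

```bash
cat > meas.py <<'E'
from h import *
from rig import manip
import cv2
def rim(img,guess,z):
    """fit rim circle (r=.035) centre at height z: orange pixels extents"""
    hsv=cv2.cvtColor(img["pixels"],cv2.COLOR_BGR2HSV)
    best=None
    g=cv2.GaussianBlur(img["pixels"],(3,3),0).astype(float)
    red=g[:,:,2]-g[:,:,0]            # bright orange rim has the largest R-B
    a=np.linspace(0,2*np.pi,72,endpoint=False)
    def score(x,y):
        P=np.array([proj(img,[x+.0345*np.cos(t),y+.0345*np.sin(t),z]) for t in a]).astype(np.float32)
        return cv2.remap(red.astype(np.float32),P[None,:,0],P[None,:,1],cv2.INTER_LINEAR).mean()
    c=np.array(guess,float)
    for st in(.004,.0015,.0005):
        G=[(score(c[0]+i*st,c[1]+j*st),c[0]+i*st,c[1]+j*st) for i in range(-5,6) for j in range(-5,6)]
        b=max(G); c=np.array(b[1:])
    return c,b[0]
def measure(guess,z=.084):
    return {n:rim(manip.get_image(n),guess,z) for n in("top","scene")}
E
python3 - <<'E'
from meas import *
s=manip.get_state();print(s["position"],s["contact_force"],s["width"],s["qpos"][3:])
for n in("top","scene"):print(n,"before",rim(pickle.load(open(n+"0.pkl","rb")),(.5635,-.282),.084))
print(measure((.5635,-.282),.090))
for n in("top",):print("twin",rim(pickle.load(open(n+"0.pkl","rb")),(.7,.135),.084))
E
```

```text
[ 0.52608387 -0.24597087  0.02183466] [ 0.34985674  0.4209828  -2.95050321] 0.0124062270933507 [-0.38897406  0.31778829 -0.92641655]
top before (array([ 0.5615, -0.281 ]), np.float32(94.05214))
scene before (array([ 0.5625, -0.284 ]), np.float32(117.642456))
{'top': (array([ 0.562 , -0.2815]), np.float32(91.57523)), 'scene': (array([ 0.5645, -0.285 ]), np.float32(112.656654))}
twin (array([0.693 , 0.1475]), np.float32(53.95813))
```

```bash
cat > plan.py <<'E'
from kin import *
def P(cx,cy,psideg,z,f=.0505):
    ps=np.radians(psideg);return toolR(ps,TH),np.array([cx-f*np.cos(ps),cy-f*np.sin(ps),.016+z])
E
python3 - <<'E'
from plan import *
R0,p0=P(.562,-.2815,-44.5,.0058);q=np.array([-.48,.34,2.1,-.39,.32,-.93])
print(p0)
for w in [(.552,-.26,-41,.015),(.548,-.14,-23,.02),(.5535,-.05,-12,.02),(*rk(-.06,0),-1.24,.02)]:
    R,p=P(*w);q,e=ik(R,p,q);print(w,*rel(R0,p0,R,p),q.round(2),round(e,4))
    if w[1]==-.14:R0,p0=R,p
E
```

```text
[ 0.52598085 -0.24610408  0.0218    ]
(0.552, -0.26, -41, 0.015) [ 0.     -0.      0.0097] [-0.0121  0.0192  0.0092] [-0.47  0.29  2.14 -0.32  0.31 -1.04] 0.0
(0.548, -0.14, -23, 0.02) [-0.      0.      0.0597] [-0.0245  0.1258  0.0142] [-0.36  0.22  2.24 -0.07  0.26 -1.46] 0.0
(0.5535, -0.05, -12, 0.02) [-0.      0.      0.0306] [0.0026 0.0808 0.    ] [-0.22  0.21  2.26  0.02  0.25 -1.59] 0.0
(np.float64(0.5585139962558129), np.float64(0.0303958992253909), -1.24, 0.02) [0.     0.     0.0604] [0.0065 0.1518 0.    ] [-0.1   0.21  2.26  0.12  0.26 -1.76] 0.0
```

>>> move_arm --steps '[0, 0, 0.003, -0.006, 0.006, 0.005, -1, 0, 0, 0.0097, -0.012, 0.019, 0.009, -1, 0, 0, 0.017, -0.015, 0.034, 0.012, -1, 0, 0, 0.025, -0.017, 0.05, 0.014, -1, 0, 0, 0.033, -0.019, 0.067, 0.014, -1, 0, 0, 0.041, -0.021, 0.084, 0.014, -1, 0, 0, 0.049, -0.023, 0.102, 0.014, -1, 0, 0, 0.056, -0.024, 0.117, 0.014, -1, 0, 0, 0.0597, -0.0245, 0.1258, 0.0142, -1, 0, 0, 0.0597, -0.0245, 0.1258, 0.0142, -1]'

```text
clock: 10.75
position: [0.5011, -0.1195, 0.036]
ee_rot: [0.204, 0.195, 0.959, -0.041]
contact_force: [0.1, -0.4, -3.6]
width: 0.0124
gripper_force: 68.3
```

>>> move_arm --steps '[0, 0, 0.004, 0, 0.01, 0, -1, 0, 0, 0.012, 0.001, 0.03, 0, -1, 0, 0, 0.021, 0.002, 0.053, 0, -1, 0, 0, 0.03, 0.003, 0.078, 0, -1, 0, 0, 0.04, 0.004, 0.103, 0, -1, 0, 0, 0.049, 0.005, 0.126, 0, -1, 0, 0, 0.056, 0.006, 0.142, 0, -1, 0, 0, 0.0604, 0.0065, 0.1518, 0, -1, 0, 0, 0.0604, 0.0065, 0.1518, 0, -1, 0, 0, 0.0604, 0.0065, 0.1518, 0, -1]'

```text
clock: 11.75
position: [0.5083, 0.0314, 0.0361]
ee_rot: [0.209, 0.011, 0.978, -0.002]
contact_force: [0.4, 0.4, -2.4]
width: 0.0121
gripper_force: 68.4
```

```bash
python3 - <<'E'
from meas import *
from plan import P
s=manip.get_state();print(s["position"],s["contact_force"],s["width"],s["qpos"][3:])
R=Ro.from_quat(np.roll(s["ee_rot"],-1)).as_matrix();print("psi",np.degrees(np.arctan2(R[1,2],R[0,2])),"lean",np.degrees(np.arccos(-R[2,2])))
z=s["position"][2]-.016
for n,v in measure(rk(-.06,0),.084+z).items():
    d=v[0]-rk(0,0);c,t=np.cos(RK[2]),np.sin(RK[2]);print(n,v,"rack local",(c*d[0]+t*d[1]).round(4),(-t*d[0]+c*d[1]).round(4))
ps=np.radians(-1.24);g=s["position"][:2]-.036*R[:2,2];print("grasp",g)
E
```

```text
[0.508336   0.03137241 0.03610331] [ 0.35251884  0.44695995 -2.44141651] 0.012063744859949195 [ 0.13118225  0.25356128 -1.76876873]
psi -1.1196327488646927 lean 24.10870563524963
top (array([0.559514 , 0.0313959]), np.float32(91.25471)) rack local -0.059 0.001
scene (array([0.561014 , 0.0273959]), np.float32(109.85144)) rack local -0.0574 -0.0029
grasp [0.49363391 0.03165974]
```

```bash
python3 - <<'E'
from h import *
from scipy.optimize import least_squares
d=pickle.load(open("scene0.pkl","rb"))
obs=[((358,168),(.044,-.159,.112)),((723,94),(.044,.159,.112)),((383,260),(.136,-.159,.112)),((762,180),(.136,.159,.112))]
f=lambda p:np.concatenate([(ray(d,190+u/3.2,220+v/3.2,X[2])[:2]-rk(X[0],X[1],p)) for (u,v),X in obs])
r=least_squares(f,RK);print(r.x.round(4),(r.fun*1000).round(1))
E
```

```text
[ 0.6227  0.0271 -0.027 ] [ 0.1  3.8 -0.1 -3.8  0.1  3.4 -0.1 -3.4]
```

>>> move_arm --steps '[0, 0, 0, 0, 0, -0.006, -1, 0, 0, 0, 0, 0, -0.012, -1, 0, 0, -0.001, 0, -0.0005, -0.016, -1, 0, 0, -0.001, 0.005, -0.0006, -0.016, -1, 0, 0, -0.001, 0.014, -0.0008, -0.016, -1, 0, 0, -0.001, 0.023, -0.001, -0.016, -1, 0, 0, -0.001, 0.032, -0.0012, -0.016, -1, 0, 0, -0.001, 0.04, -0.0014, -0.016, -1, 0, 0, -0.001, 0.045, -0.0015, -0.016, -1, 0, 0, -0.001, 0.045, -0.0015, -0.016, -1]'

```text
clock: 12.85
position: [0.5544, 0.03, 0.0204]
ee_rot: [0.209, 0.014, 0.978, -0.002]
contact_force: [-0.4, 0.5, -3.0]
width: 0.012
gripper_force: 68.4
```

```bash
python3 - <<'E'
from meas import *
s=manip.get_state();print(s["position"],s["contact_force"],s["width"],s["qpos"][3:])
z=s["position"][2]-.016
for n,v in measure(rk(-.015,0),.084+z).items():
    d=v[0]-rk(0,0);c,t=np.cos(RK[2]),np.sin(RK[2]);print(n,v,"rack local",(c*d[0]+t*d[1]).round(4),(-t*d[0]+c*d[1]).round(4))
im=manip.get_image("top")["pixels"][170:250,260:380]; cv2.imwrite("pics/gap.png",cv2.resize(im,None,fx=6,fy=6,interpolation=cv2.INTER_CUBIC))
E
```

```text
[0.55439501 0.03003401 0.02035248] [-0.44321657  0.48028508 -3.03148924] 0.011955105668153203 [ 0.11123678  0.23880831 -1.73480813]
top (array([0.6055035 , 0.02942397]), np.float32(90.6899)) rack local -0.013 0.0
scene (array([0.6055035 , 0.02592397]), np.float32(106.73036)) rack local -0.0129 -0.0035
```

>>> move_arm --steps '[0, 0, 0, 0.008, -0.0002, 0, -1, 0, 0, 0, 0.018, -0.0004, 0, -1, 0, 0, 0, 0.029, -0.0006, 0, -1, 0, 0, 0, 0.04, -0.0008, 0, -1, 0, 0, 0, 0.052, -0.0011, 0, -1, 0, 0, 0, 0.064, -0.0013, 0, -1, 0, 0, 0, 0.075, -0.0016, 0, -1, 0, 0, 0, 0.086, -0.0018, 0, -1, 0, 0, 0, 0.094, -0.002, 0, -1, 0, 0, 0, 0.094, -0.002, 0, -1]'

```text
clock: 14.0
position: [0.6489, 0.028, 0.0204]
ee_rot: [0.21, 0.014, 0.978, -0.002]
contact_force: [0.2, -0.0, -1.9]
width: 0.0122
gripper_force: 68.4
```

```bash
python3 - <<'E'
from meas import *
s=manip.get_state();print(s["position"],s["contact_force"],s["moment"],s["width"],s["qpos"][3:])
z=s["position"][2]-.016
for n,v in measure(rk(.08,0),.084+z).items():
    d=v[0]-rk(0,0);c,t=np.cos(RK[2]),np.sin(RK[2]);print(n,v,"rack local",(c*d[0]+t*d[1]).round(4),(-t*d[0]+c*d[1]).round(4))
E
```

```text
[0.64891298 0.02797346 0.0204219 ] [ 0.16509291 -0.00805991 -1.85724404] [0.00640918 0.54714974 0.00505917] 0.012191183373136766 [ 0.06382162  0.33326206 -1.67503906]
top (array([0.69098134, 0.03787213]), np.float32(48.579346)) rack local 0.0723 0.0103
scene (array([0.69848134, 0.02437213]), np.float32(56.30009)) rack local 0.0801 -0.003
```

>>> move_arm --steps '[0, 0, 0, -0.0002, -0.007, 0, -1, 0, 0, 0, -0.0004, -0.017, 0, -1, 0, 0, 0, -0.0006, -0.028, 0, -1, 0, 0, 0, -0.0009, -0.04, 0, -1, 0, 0, 0, -0.0011, -0.053, 0, -1, 0, 0, 0, -0.0014, -0.066, 0, -1, 0, 0, 0, -0.0017, -0.079, 0, -1, 0, 0, 0, -0.002, -0.091, 0, -1, 0, 0, 0, -0.0022, -0.1, -0.001, -1, 0, 0, 0, -0.0022, -0.1, -0.002, -1]'

```text
clock: 15.1
position: [0.6444, -0.0729, 0.0181]
ee_rot: [0.209, 0.014, 0.978, -0.003]
contact_force: [-0.6, -0.0, -2.9]
width: 0.012
gripper_force: 68.5
```

```bash
python3 - <<'E'
from h import *
from rig import manip
s=manip.get_state();print(s["position"],s["contact_force"],s["moment"],s["width"],s["qpos"][3:])
R=Ro.from_quat(np.roll(s["ee_rot"],-1)).as_matrix();ps=np.arctan2(R[1,2],R[0,2]);v=s["position"][:2]+.0505*np.array([np.cos(ps),np.sin(ps)])
d=v-rk(0,0);c,t=np.cos(RK[2]),np.sin(RK[2]);print("rack local",(c*d[0]+t*d[1]).round(4),(-t*d[0]+c*d[1]).round(4),np.degrees(ps))
E
```

```text
[ 0.64437287 -0.07285693  0.01806001] [-0.58575139 -0.01891625 -2.88335034] [-0.01795636  0.5641372  -0.00793992] 0.012026407006190218 [ 0.29918096  0.35530845 -2.08226322]
rack local 0.0786 -0.1016 -1.5413423898231038
```

>>> move_arm --steps '[0, 0, 0, 0, -0.001, 0, -1, 0, 0, 0, 0, -0.002, 0, -1, 0, 0, 0, 0, -0.003, 0, -1, 0, 0, 0, 0, -0.004, 0, -1, 0, 0, 0, 0, -0.005, 0, -1, 0, 0, 0, 0, -0.0055, 0, -1, 0, 0, 0, 0, -0.006, 0, -1, 0, 0, 0, 0, -0.0065, 0, -1, 0, 0, 0, 0, -0.007, 0, -1, 0, 0, 0, 0, -0.007, 0, -1]'

```text
clock: 16.1
position: [0.6449, -0.079, 0.018]
ee_rot: [0.209, 0.014, 0.978, -0.002]
contact_force: [-0.7, 0.8, -2.3]
width: 0.0124
gripper_force: 68.5
```

>>> move_arm --steps '[0, 0, 0, 0, -0.0002, 0, -1, 0, 0, 0, 0, -0.0005, 0, -1, 0, 0, 0, 0, -0.0008, 0, -1, 0, 0, 0, 0, -0.001, 0, -1, 0, 0, 0, 0, -0.0012, 0, -1, 0, 0, 0, 0, -0.0014, 0, -1, 0, 0, 0, 0, -0.0016, 0, -1, 0, 0, 0, 0, -0.0018, 0, -1, 0, 0, 0, 0, -0.002, 0, -1, 0, 0, 0, 0, -0.002, 0, -1]'

```text
clock: 17.1
position: [0.6449, -0.0809, 0.018]
ee_rot: [0.209, 0.014, 0.978, -0.002]
contact_force: [-0.2, 0.1, -4.2]
width: 0.0118
gripper_force: 68.5
```

```bash
python3 - <<'E'
from rig import manip
s=manip.get_state();print(s["position"],s["contact_force"],s["moment"])
E
```

```text
[ 0.64489098 -0.08091293  0.01803903] [-0.16431665  0.07846218 -4.21409586] [ 0.04165946  0.52018927 -0.00241316]
```

>>> move_arm --steps '[0, 0, 0, 0, -0.0002, 0, -1, 0, 0, 0, 0, -0.0004, 0, -1, 0, 0, 0, 0, -0.0006, 0, -1, 0, 0, 0, 0, -0.0008, 0, -1, 0, 0, 0, 0, -0.001, 0, -1, 0, 0, 0, 0, -0.0012, 0, -1, 0, 0, 0, 0, -0.0014, 0, -1, 0, 0, 0, 0, -0.0015, 0, -1, 0, 0, 0, 0, -0.0015, 0, -1, 0, 0, 0, 0, -0.0015, 0, -1]'

```text
clock: 18.1
position: [0.6448, -0.0823, 0.018]
ee_rot: [0.209, 0.014, 0.978, -0.002]
contact_force: [0.1, 1.5, -3.1]
width: 0.0122
gripper_force: 68.5
```

```bash
python3 - <<'E'
from rig import manip
s=manip.get_state();print(s["position"],s["contact_force"],s["moment"])
E
```

```text
[ 0.64478682 -0.08226606  0.01802441] [ 0.05429961  1.52006178 -3.13398653] [0.09582762 0.58151143 0.13381617]
```

>>> move_arm --steps '[0, 0, 0, 0, -0.0001, 0, -1, 0, 0, 0, 0, -0.0002, 0, -1, 0, 0, 0, 0, -0.0003, 0, -1, 0, 0, 0, 0, -0.0004, 0, -1, 0, 0, 0, 0, -0.0005, 0, -1, 0, 0, 0, 0, -0.0006, 0, -1, 0, 0, 0, 0, -0.0007, 0, -1, 0, 0, 0, 0, -0.0008, 0, -1, 0, 0, 0, 0, -0.0008, 0, -1, 0, 0, 0, 0, -0.0008, 0, -1]'

```text
clock: 19.1
position: [0.6445, -0.0828, 0.0179]
ee_rot: [0.208, 0.014, 0.978, -0.002]
contact_force: [-1.8, 4.2, -1.5]
width: 0.0123
gripper_force: 68.8
```

```bash
python3 - <<'E'
from rig import manip
s=manip.get_state();print(s["position"],s["contact_force"],s["moment"])
E
```

```text
[ 0.64451392 -0.08283633  0.01789661] [-1.810881    4.21218959 -1.53716974] [0.55808632 0.67836071 0.39616418]
```

>>> move_arm --steps '[0, 0, 0, 0, 0, -0.0002, -1, 0, 0, 0, 0, 0, -0.0004, -1, 0, 0, 0, 0, 0, -0.0006, -1, 0, 0, 0, 0, 0, -0.0008, -1, 0, 0, 0, 0, 0, -0.001, -1, 0, 0, 0, 0, 0, -0.0012, -1, 0, 0, 0, 0, 0, -0.0014, -1, 0, 0, 0, 0, 0, -0.0015, -1, 0, 0, 0, 0, 0, -0.0015, -1, 0, 0, 0, 0, 0, -0.0015, -1]'

```text
clock: 20.1
position: [0.6452, -0.0831, 0.0168]
ee_rot: [0.209, 0.014, 0.978, -0.002]
contact_force: [-1.7, 4.8, -0.2]
width: 0.012
gripper_force: 68.9
```

```bash
python3 - <<'E'
from rig import manip
s=manip.get_state();print(s["position"],s["contact_force"],s["moment"])
E
```

```text
[ 0.64519297 -0.08314358  0.01680102] [-1.71012191  4.78159611 -0.21349398] [0.59902508 0.51362263 0.48348743]
```

>>> move_arm --steps '[0, 0, 0, 0, 0, -0.0001, -1, 0, 0, 0, 0, 0, -0.0002, -1, 0, 0, 0, 0, 0, -0.0003, -1, 0, 0, 0, 0, 0, -0.0004, -1, 0, 0, 0, 0, 0, -0.0005, -1, 0, 0, 0, 0, 0, -0.0006, -1, 0, 0, 0, 0, 0, -0.0007, -1, 0, 0, 0, 0, 0, -0.0008, -1, 0, 0, 0, 0, 0, -0.0008, -1, 0, 0, 0, 0, 0, -0.0008, -1]'

```text
clock: 21.1
position: [0.6455, -0.0833, 0.0162]
ee_rot: [0.209, 0.014, 0.978, -0.002]
contact_force: [-1.4, 5.0, -0.9]
width: 0.0122
gripper_force: 68.9
```

```bash
python3 - <<'E'
from rig import manip
s=manip.get_state();print(s["position"],s["contact_force"],s["moment"])
E
```

```text
[ 0.6454788  -0.08326066  0.01621151] [-1.4179197   5.00849841 -0.86826412] [0.69853724 0.35213367 0.52406426]
```

>>> move_arm --steps '[0, 0, 0, 0, 0, -0.0001, -1, 0, 0, 0, 0, 0, -0.0002, -1, 0, 0, 0, 0, 0, -0.0003, -1, 0, 0, 0, 0, 0, -0.0004, -1, 0, 0, 0, 0, 0, -0.0005, -1, 0, 0, 0, 0, 0, -0.0006, -1, 0, 0, 0, 0, 0, -0.0007, -1, 0, 0, 0, 0, 0, -0.0008, -1, 0, 0, 0, 0, 0, -0.0008, -1, 0, 0, 0, 0, 0, -0.0008, -1]'

```text
clock: 22.1
position: [0.6455, -0.0833, 0.016]
ee_rot: [0.21, 0.014, 0.978, -0.003]
contact_force: [-3.0, 4.6, 4.2]
width: 0.0121
gripper_force: 69.6
```

```bash
python3 - <<'E'
from plan import *
from rig import manip
s=manip.get_state();print(s["position"],s["contact_force"],s["moment"])
R=Ro.from_quat(np.roll(s["ee_rot"],-1)).as_matrix();print(R[:,2])
E
```

```text
[ 0.64550402 -0.08331516  0.01602378] [-3.02199561  4.55757191  4.16079656] [0.66180273 0.494848   0.50279097]
[ 0.40982353 -0.01070476 -0.91210201]
```

>>> move_arm --steps '[0, 0, 0, 0, 0, 0, -0.6, 0, 0, 0, 0, 0, 0, -0.4, 0, 0, 0, 0, 0, 0, -0.3, 0, 0, 0, 0, 0, 0, -0.3, 0, 0, 0, 0, 0, 0, -0.3, 0, 0, 0, -0.004, 0, 0.009, -0.3, 0, 0, 0, -0.01, 0, 0.022, -0.3, 0, 0, 0, -0.018, 0, 0.04, -0.3, 0, 0, 0, -0.03, 0.001, 0.066, -0.3, 0, 0, 0, -0.041, 0.001, 0.091, -0.3]' --squeeze 20

```text
clock: 23.1
position: [0.6029, -0.0821, 0.1077]
ee_rot: [0.209, 0.014, 0.978, -0.003]
contact_force: [0.9, -0.0, 0.8]
width: 0.0297
gripper_force: 0.0
```

>>> move_arm --steps '[0, 0, 0, -0.02, 0, 0.04, -0.3, 0, 0, 0, -0.05, 0, 0.08, -0.3, 0, 0, 0, -0.09, 0, 0.12, -0.3, 0, 0, 0, -0.13, 0, 0.16, -0.3, 0, 0, 0, -0.17, 0, 0.18, -0.3, 0, 0, 0, -0.2, 0, 0.18, -0.3, 0, 0, 0, -0.2, 0, 0.18, -0.3, 0, 0, 0, -0.2, 0, 0.18, -0.3, 0, 0, 0, -0.2, 0, 0.18, -0.3, 0, 0, 0, -0.2, 0, 0.18, -0.3]'

```text
clock: 24.1
position: [0.4044, -0.0821, 0.2856]
ee_rot: [0.208, 0.013, 0.978, -0.002]
contact_force: [0.3, 0.2, -0.2]
width: 0.03
gripper_force: 0.0
```

```bash
python3 - <<'E'
from rig import manip
import cv2,numpy as np
s=manip.get_state();print(s["clock"],s["position"],s["contact_force"])
a=manip.get_image("top")["pixels"][150:250,255:395];b=manip.get_image("scene")["pixels"][235:335,295:435]
cv2.imwrite("pics/end.png",np.hstack([cv2.resize(x,(400,286),interpolation=cv2.INTER_CUBIC) for x in(a,b)]))
E
```

```text
24.1 [ 0.4044026  -0.08212349  0.28558831] [ 0.27147237  0.16853583 -0.19742249]
```

View pics/end.png

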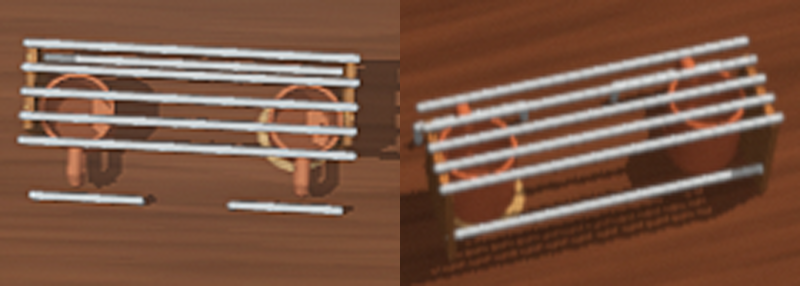

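The end view shows the cup upright on the mat against the right panel (rim centre (303,118)). Its handle points to the front (to (303,193)), parallel to the twin's and behind the rail at row 208. The arm is clear, so I'm handing in.

```bash
python3 -c "
from rig import manip
print(manip.sign_off())"
```

```text
the job is handed in; nothing more can be done
None
```

The orange cup is upright on the mat in the rack's right-hand place, set down after gentle contact (about 5 N) with the end panel, with its handle to the front behind the rail. The job was handed in at about 24 s, and no verdict was shown.

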